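Clip a test grabber onto the lamp supply's red post

TASK

The microscope's lamp supply is open for a voltage check: clip the red test grabber onto the brass post with the red collar. Squeeze the grabber's thumb plate and finger flange together and pick it up so, slip the open hook sideways round behind the post and, with the plunger still fully pressed, draw it back until you feel the hook bear on the post for a moment (a few newtons, never over 9 N), then let the plunger return so that the grabber stays clipped there by itself. Keep the grabber and the gripper off the other two posts and the rest of the supply, and leave the other things on the bench where they are.

Things in the scene. Friction and masses are not known exactly. Their poses are not given: they have to be found in the camera images.
- grabber: Red test grabber, 102 mm long, 27 g, no lead plugged in; it lies level on the bench. Origin: under the finger flange, 17 mm below the barrel's axis. x runs along the barrel to the nose, z up. The flange (34 x 34 mm square, 4 mm thick) is at x 0; from it a 9 mm round barrel and a 8 mm wide, 12 mm tall black nose run forward; the nose's flat end is at x 71 mm
- grabber_grip (a point): Centre of the grabber's finger flange, on the barrel's axis (flange faces 2 mm before and behind it). The plates stand 12.5 mm above the barrel, so fingertips that straddle the two plates from above, closing along the barrel, can squeeze them at 7 to 17 mm above the axis. Axes as grabber
- thumb_plate (a point): Centre of the rear face of the plunger's thumb plate (34 x 34 mm, 6 mm thick), on the barrel's axis; 28 mm behind the flange's centre at rest, 16.5 mm when fully pressed. It carries a sprung rod that ends in the hook
- plunger (a joint): How far the thumb plate is pressed towards the flange, in m: 0 at rest (hook drawn in against the nose), 0.0115 fully pressed (stop). The spring pushes back with 3.5 N at rest, rising to 6.4 N fully pressed. Closed round a 5 mm post it stays near 0.005
- hook_wire: The steel hook, fixed to the plunger; origin and axes as grabber when the plunger is at rest, moving forward with it
- hook (a point): Where the centre of a post sits in the hook; axes as grabber, on the barrel's axis; moves with the plunger. The hook is 3 mm steel wire, lying level: its shank runs forward 4 mm to the right (-y) of the axis, crosses to the left 4 mm ahead of this point, and turns back in a short lip 5.5 mm to the left, whose tip ends 1 mm behind this point. Fully pressed, the mouth between lip tip and nose is 8 mm long and open to the left (+y)
- post_red_waist (a point): Middle of the waist of the brass post with the RED collar, the one to be hooked. Upright, fixed; waist 5 mm thick and 18 mm tall (this point is its mid-height, 58 mm above the bench), below it a 15 mm wide collar, above it a 9 mm wide, 4 mm thick head. x is the supply's x
- post_black_waist (a point): The same point on the post with the black collar, not to be touched. The three posts stand in a row 40 mm apart, their order varies
- post_blue_waist (a point): The same point on the post with the blue collar, not to be touched
- supply: Open beige lamp supply, 260 mm wide, fixed. Origin: on the bench under the middle post; x points from its low front to its rear, y along the row of posts. Its front wall is 28 mm before the posts and 32 mm high, the posts' black block 45 mm high; ahead of the front wall is free bench. Behind the posts parts rise to 72 mm, the rear panel (190 mm behind) to 96 mm
- driver: Bystander: yellow-handled screwdriver lying on the bench. Origin under its middle, x along it
- oil: Bystander: small amber bottle of immersion oil, 30 mm wide, 70 mm tall, upright. Origin at its foot
- dish: Bystander: shallow steel dish, 70 mm wide, 18 mm tall. Origin at its foot

How it is judged:
On the way, in this order (a step that is already met when the one before it is completed fails the run):
1. the plunger is pressed nearly home (over 10 mm) and the grabber is lifted off the bench (hook over 30 mm up) (value of joint plunger above 0.01 m and height (world z) of hook above 0.03 m), for 0.2 s.
2. with the plunger pressed over 11 mm the hook is round the red post and bears on it with over 2 N for 0.5 s (x of post_red_waist in the frame of hook between -0.003 and 0.003 m and y of post_red_waist in the frame of hook between -0.004 and 0.004 m and z of post_red_waist in the frame of hook between -0.01 and 0.01 m and value of joint plunger above 0.011 m and contact force between hook_wire and post_red above 2 N), for 0.5 s.
At the end, for the whole second after the job is handed in: the grabber hangs clipped on the red post by its own spring, at rest: the post's axis sits in the hook within 3 mm along the grabber, 4 mm across and 10 mm in height, the plunger stays 3.5 to 7 mm in, the flange is over 30 mm above the bench (value of joint plunger between 0.0035 and 0.007 m and x of post_red_waist in the frame of hook between -0.003 and 0.003 m and y of post_red_waist in the frame of hook between -0.004 and 0.004 m and z of post_red_waist in the frame of hook between -0.01 and 0.01 m and height (world z) of grabber_grip above 0.03 m and linear speed of grabber below 0.02 m/s); the robot touches nothing.
It fails at once if the hook loads the red post with more than 9 N, or the whole grabber (hook and nose together) with more than 18 N (contact force between hook_wire and post_red above 9 N or contact force between grabber and post_red above 18 N).
It fails at once if the grabber touches one of the other posts (over 0.5 N) (contact force between grabber and post_black above 0.5 N or contact force between grabber and post_blue above 0.5 N).
It fails at once if the robot leans on a post or the supply, or the grabber on the rest of the supply (over 2 N) (contact force between any of the arm, grabber and supply above 2 N or contact force between the arm and post_red above 2 N or contact force between the arm and post_black above 2 N or contact force between the arm and post_blue above 2 N).
It fails at once if a bystander is shifted by more than 20 mm (distance of any of driver, oil, dish from where it was at the start of the episode above 0.02 m).
It also fails if it takes over 58 s, if anything falls off the work surface, if the arm or the gripper's body presses on something with over 40 N, if the wrist force passes 120 N, or if a joint passes its speed limit or range.

ROBOT

A 6-joint arm with a two-finger parallel gripper is mounted at the origin on the work surface. World frame = base frame: x ahead of the robot, y to its left, z up, the work surface at z = 0. Lengths are in m, angles in rad, forces in N, time in s.
With the tool pointing down it reaches from about 0.25 to 0.775 m from the base axis. Payload 4 kg.
Tool frame: the origin (TCP) lies at the centre of the arm's flange, where the gripper is bolted on; the fingertips stand 199 mm ahead of it and the grasp point (between the pads) lies 180 mm ahead of it (robot.tcp_to_tips is the z of the fingertips in the tool frame, in m); z points along the fingers, y is the line along which they close (so a half turn about z gives the same grasp; the last joint's range is limited). The gripper opens to 94 mm and grips with 3 to 60 N. Pads are 16 mm wide; open, the fingers measure 119 mm over their backs; the gripper's body (75 mm by 177 mm) begins 78 mm behind the grasp point.
Start: joints at [1.143, 0.087, 1.371, -0, 1.684, -0.103], TCP at [0.176, 0.521, 0.405] pointing down, gripper open.
Joint ranges: [-3.1, 3.1], [-0.76, 2.03], [0.27, 2.55], [-1.08, 4.22], [0.17, 2.65], [-2.57, 2.57]. Speed limits (rad/s): [2.79, 2.79, 3.14, 3.14, 3.14, 3.14].

INTERFACE

Orientations are given as [roll, pitch, yaw] about the fixed x, y, z axes, in that order (R = Rz(yaw) Ry(pitch) Rx(roll)).
In Python, from bench import robot gives the robot as it stands.
- The arm moves only by the tool play_rows, never from a script. Its arguments are lists of equal length, an entry for each row: "translation": the shift along the tool's x, y, z scaled (see below), a list of three; "twist": the turn, a rotation vector about the tool's x, y, z scaled (see below), a list of three; "gripper": the opening, from -1 (shut) to 1 (fully open). A call has 1 to 8 rows; each row shifts and turns the commanded pose from where the row before left it, along the tool's axes as they then stand; what a row does not reach is not made up. The controller multiplies each number of a shift by 0.04 m and each number of a turn by 0.1 rad. A row lasts 1/10 s, in which the tool goes at most 50 mm and 8.59 degrees, less where a joint would pass 70% of its speed; a pose out of reach is approached as far as the arm can. A call with a number of a shift or a turn outside -1 to 1 is refused whole. A call with a gripper value outside its range is refused whole. The fingers move at their own pace and stop on an object; the grip force is fixed at half the most. Time passes only in rows, so rows that do not move let the fingers close. It gives the time, the measured TCP pose, the force, the opening and the grip force at its end, in the units of the state.
- robot.get_obs(): the state, without advancing time (a new reading comes with each control period).
- robot.snapshot(name): name is "scene" or "side" or "wrist"; returns the picture (480x640x3 uint8, red, green, blue); there is no depth.
- robot.camera_model(name): a dict with "camera_matrix" (3x3 intrinsics, pixels), "rvec" (rotation vector, rad) and "tvec" (3), from world to camera coordinates, as OpenCV has them. Camera axes: x right, y down, z forward; pixel columns grow to the right and rows downward; lengths in m; the calibration is good to about 2 mm. A picture is of the moment at which its call begins: read the wrist's pose just before it. camera_model takes no time and is no camera call; for the wrist camera it gives the pose at the moment of the call.
- robot.close_job(): hands the job in; it is judged then, once.
Trained networks look in the newest picture that a camera, given by its name, has taken for a name from the list of things; names that differ only in an ending like _2 or _b are one class to them, and where a whole thing is asked for, a point or a joint stands for the part that bears it (a point fixed in the world has none). Each returns a list of dicts, best first, with "score" (0 to 1); they miss things now and then, are a little off and sometimes report something else, mostly with a low value. They report only what shows in the picture. A call takes as long as a camera call.
- robot.recognise(name, camera): "centre" ([x, y, z] in m, in world coordinates, good to about 4 mm: the middle of the surface that is visible of it).
- robot.spot_point(name, camera): "centre" ([x, y, z] in m, in world coordinates, good to about 4 mm: a listed point, or the origin of a listed thing).
The state is a dict: "time": time; "joint_positions": joint angles; "qvel": joint speeds; "joint_torque": joint torques, N m; "tool_pos": TCP position; "ee_rot": TCP orientation; "wrist_force": force on the tool from outside, world axes, zero at the start; "wrist_torque": the same for the moment, N m; "width": finger opening in m; "finger_force": force on a finger pad.
Only numpy, scipy, OpenCV 4.12 (cv2) and the standard library are available. Lean on these libraries where they do the work, as an engineer would, in place of code of your own. Each camera call takes 0.05 s, during which the arm holds its last target. There are 200 camera calls.

## Working session

There is one attempt and no reset: what is moved stays moved. The work goes in short steps, Python scripts to look and compute and a tool call to move; the robot and the scene stay as the last step left them, time stands still between calls to the robot, and variables do not carry over. Pictures are saved under pics/ and viewed, at most 10 in all, crops included, and the job is handed in when it is done.

Besides the shell and the picture viewer there is one more tool, called after ">>>" as name(argument=value, ...) on one line, values as JSON. play_rows: Moves the arm, as the interface text tells. Its arguments: {"type":"object","properties":{"translation":{"type":"array","items":{"type":"array","items":{"type":"number","minimum":-1,"maximum":1}}},"twist":{"type":"array","items":{"type":"array","items":{"type":"number","minimum":-1,"maximum":1}}},"gripper":{"type":"array","items":{"type":"number"}}},"required":["translation","twist","gripper"]}

```bash
mkdir -p pics; ls; cat > h.py <<'E'
from bench import robot
import numpy as np, cv2
def cam(n):
    m=robot.camera_model(n);return np.array(m["camera_matrix"]),np.array(m["rvec"],float),np.array(m["tvec"],float)
def proj(n,p):
    K,r,t=cam(n);return cv2.projectPoints(np.array(p,float).reshape(-1,1,3),r,t,K,None)[0].reshape(-1,2)
def ray(n,uv,z):
    K,r,t=cam(n);R=cv2.Rodrigues(r)[0];t=t.ravel();c=-R.T@t
    d=R.T@np.linalg.inv(K)@np.array([uv[0],uv[1],1.]);return c+d*(z-c[2])/d[2]
E
python3 - <<'E'
from h import *
np.set_printoptions(precision=4,suppress=True)
for c in ["scene","side"]:
    im=robot.snapshot(c);cv2.imwrite(f"pics/{c}0.png",im[:,:,::-1])
    for n in ["grabber_grip","thumb_plate","hook","grabber","post_red_waist","post_black_waist","post_blue_waist","supply","oil","dish","driver"]:
        r=robot.spot_point(n,c)
        print(c,n,[(np.round(x["centre"],4),round(x["score"],2)) for x in r[:2]])
print(robot.get_obs())
E
```

```text
pics
scene grabber_grip [(array([ 0.5005, -0.2819,  0.0159]), 0.65)]
scene thumb_plate [(array([ 0.4712, -0.2857,  0.0202]), 0.51)]
scene hook []
scene grabber [(array([ 0.4994, -0.2738,  0.0011]), 0.61)]
scene post_red_waist [(array([0.584 , 0.0718, 0.0583]), 0.54)]
scene post_black_waist [(array([ 0.566 , -0.0027,  0.0556]), 0.57)]
scene post_blue_waist [(array([0.5745, 0.0341, 0.0565]), 0.43)]
scene supply [(array([0.5742, 0.0277, 0.    ]), 0.68)]
scene oil [(array([0.4512, 0.3085, 0.0007]), 0.62), (array([0.5752, 0.0323, 0.0001]), 0.61)]
scene dish [(array([ 0.4386, -0.0571,  0.    ]), 0.63)]
scene driver [(array([0.4501, 0.3073, 0.0022]), 0.7)]
side grabber_grip [(array([ 0.4992, -0.2793,  0.0175]), 0.73)]
side thumb_plate [(array([ 0.4711, -0.2836,  0.0201]), 0.63)]
side hook []
side grabber [(array([ 0.4975, -0.2766,  0.0014]), 0.63)]
side post_red_waist [(array([0.5841, 0.0708, 0.0581]), 0.62)]
side post_black_waist [(array([ 0.5628, -0.0039,  0.0558]), 0.54)]
side post_blue_waist [(array([0.5751, 0.0271, 0.0556]), 0.62)]
side supply [(array([0.5758, 0.0349, 0.0007]), 0.72), (array([ 0.7194, -0.3024, -0.0031]), 0.48)]
side oil [(array([ 0.7191, -0.3018, -0.0012]), 0.76)]
side dish [(array([ 0.4323, -0.0585, -0.0002]), 0.7)]
side driver [(array([ 0.4545,  0.3056, -0.0019]), 0.78)]
{'time': 1.2, 'joint_positions': array([ 1.1429,  0.0872,  1.3707, -0.    ,  1.6836, -0.1031]), 'qvel': array([-0.0005,  0.0014, -0.0008,  0.0003,  0.0013, -0.0004]), 'joint_torque': array([  0.0003, -34.0037, -30.2601,   0.0718,   0.0235,  -0.    ]), 'tool_pos': array([0.1755, 0.5212, 0.4047]), 'ee_rot': array([3.1415, 0.    , 2.8168]), 'wrist_force': array([ 1.0158, -0.1861, -0.2046]), 'wrist_torque': array([-0.0197, -0.0151, -0.0086]), 'finger_force': 0.0, 'width': 0.09414812703899189}
```

View pics/scene0.png

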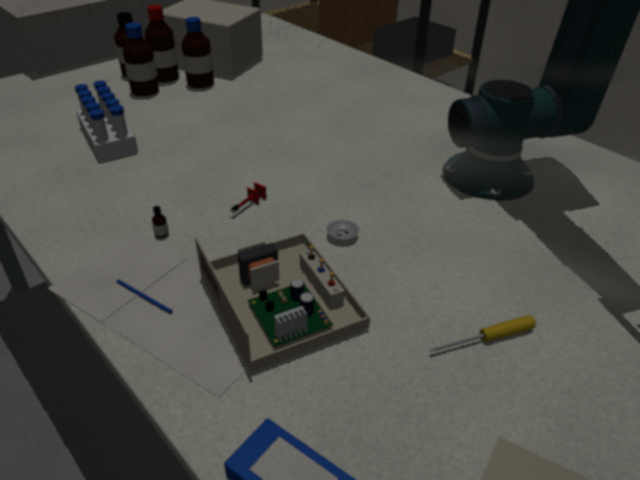

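View pics/side0.png

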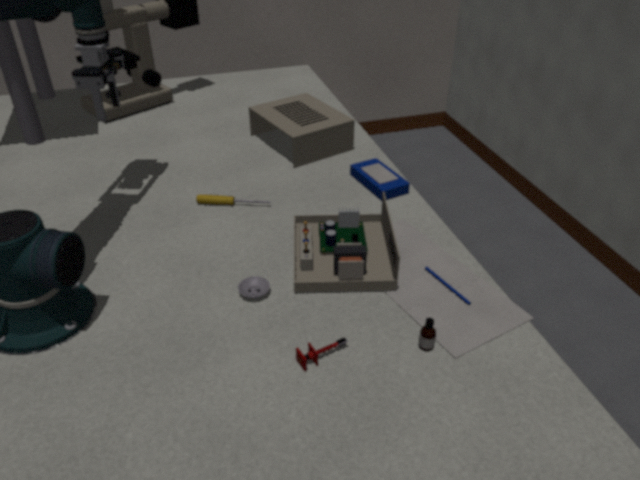

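>>> play_rows(translation=[[-0.6,-0.75,0],[-0.7,-0.85,0],[-0.7,-0.85,0],[-0.7,-0.85,0],[-0.7,-0.85,0],[-0.7,-0.85,0],[-0.7,-0.85,0],[-0.7,-0.85,0]], twist=[[0,0,0],[0,0,0],[0,0,0],[0,0,0],[0,0,0],[0,0,0],[0,0,0],[0,0,0]], gripper=[1,1,1,1,1,1,1,1])

```text
time: 2.0
tool_pos: [0.2984, 0.1954, 0.405]
ee_rot: [3.141, 0.001, 2.817]
wrist_force: [0.6, -0.0, 0.5]
width: 0.0944
finger_force: 0.0
```

>>> play_rows(translation=[[-0.7,-0.85,0],[-0.7,-0.85,0],[-0.7,-0.85,0],[-0.7,-0.85,0],[-0.7,-0.85,0],[-0.7,-0.85,0],[-0.7,-0.85,0],[-0.7,-0.85,0]], twist=[[0,0,0],[0,0,0],[0,0,0],[0,0,0],[0,0,0],[0,0,0],[0,0,0],[0,0,0]], gripper=[1,1,1,1,1,1,1,1])

```text
time: 2.8
tool_pos: [0.4241, -0.1341, 0.4049]
ee_rot: [3.141, 0.001, 2.816]
wrist_force: [0.7, 0.5, 1.1]
width: 0.0941
finger_force: 0.0
```

>>> play_rows(translation=[[-0.7,-0.8,0],[-0.7,-0.8,0],[-0.6,-0.7,0],[-0.4,-0.5,0],[0,0,0],[0,0,0],[0,0,0],[0,0,0]], twist=[[0,0,0],[0,0,0],[0,0,0],[0,0,1],[0,0,1],[0,0,1],[0,0,1],[0,0,1]], gripper=[1,1,1,0.2,0.2,0.2,0.2,0.2])

```text
time: 3.6
tool_pos: [0.4793, -0.2692, 0.4045]
ee_rot: [3.141, -0.0, 2.312]
wrist_force: [-0.1, -0.0, -0.8]
width: 0.0582
finger_force: 0.0
```

>>> play_rows(translation=[[0,0,0],[0,0,0],[0,0,0],[0,0,0],[0,0,0],[0,0,0],[0,0,0],[0,0,0]], twist=[[0,0,1],[0,0,1],[0,0,1],[0,0,1],[0,0,1],[0,0,1],[0,0,0],[0,0,0]], gripper=[0.2,0.2,0.2,0.2,0.2,0.2,0.2,0.2])

```text
time: 4.4
tool_pos: [0.4792, -0.269, 0.4046]
ee_rot: [3.142, -0.0, 1.719]
wrist_force: [-0.1, -0.0, -0.3]
width: 0.0563
finger_force: 0.0
```

```bash
python3 - <<'E'
from h import *
np.set_printoptions(precision=4,suppress=True)
o=robot.get_obs();print(o["time"],o["tool_pos"],o["ee_rot"],o["width"],o["wrist_force"])
im=robot.snapshot("wrist");cv2.imwrite("pics/w1.png",im[:,:,::-1])
K,r,t=cam("wrist");R=cv2.Rodrigues(r)[0];print(-R.T@t.ravel(),R[2],K[0,0])
for n in ["grabber_grip","thumb_plate","hook","grabber"]:
    print(n,[(np.round(x["centre"],4),round(x["score"],2),proj("wrist",x["centre"])) for x in robot.spot_point(n,"wrist")[:2]])
E
```

```text
4.4 [ 0.4792 -0.269   0.4046] [ 3.1416 -0.0001  1.7188] 0.0562627753416256 [-0.1299 -0.03   -0.2655]
[ 0.4672 -0.1882  0.3848] [ 0.0417 -0.2781 -0.9596] 354.47314423992856
grabber_grip [(array([ 0.502 , -0.2781,  0.0164]), 0.78, array([[332.6416, 221.8829]]))]
thumb_plate [(array([ 0.4704, -0.2816,  0.0139]), 0.86, array([[303.0565, 220.2497]])), (array([ 0.7196, -0.3051, -0.0044]), 0.25, array([[510.7442, 265.8571]]))]
hook [(array([ 0.5667, -0.2595,  0.0161]), 0.46, array([[395.3745, 213.6788]]))]
grabber [(array([ 0.505 , -0.2766,  0.0018]), 0.86, array([[334.8271, 217.7016]])), (array([ 0.4732, -0.2859,  0.0145]), 0.64, array([[305.0615, 224.5813]]))]
```

View pics/w1.png

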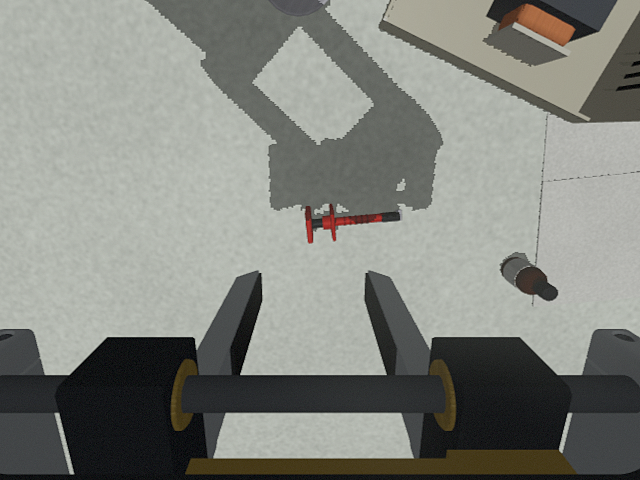

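```bash
python3 - <<'E'
from h import *
np.set_printoptions(precision=4,suppress=True)
im=cv2.imread("pics/w1.png")
cv2.imwrite("pics/w1c.png",cv2.resize(im[195:255,290:420],None,fx=6,fy=6,interpolation=cv2.INTER_CUBIC))
h=cv2.cvtColor(im,cv2.COLOR_BGR2HSV)
m=(((h[...,0]<8)|(h[...,0]>172))&(h[...,1]>120))|(h[...,2]<60)
m[:200]=0;m[250:]=0;m[:,:296]=0;m[:,410:]=0
P=[]
for c in range(300,405):
    v=np.where(m[:,c])[0]
    if len(v):
        P.append((c,v.min(),v.max(),v.mean()))
for p in P[::3]: print(p)
Q=np.array([ray("wrist",(c,a),0.017) for c,lo,hi,a in P if 342<=c<=392])
f=np.polyfit(Q[:,0],Q[:,1],1);print("yaw",np.arctan(f[0]),np.polyval(f,0.50),np.polyval(f,.57))
for c in (399,400): print(ray("wrist",(c,216),0.017))
E
```

```text
(305, np.int64(213), np.int64(214), np.float64(213.5))
(308, np.int64(206), np.int64(241), np.float64(223.5))
(311, np.int64(220), np.int64(242), np.float64(231.0))
(314, np.int64(219), np.int64(227), np.float64(222.875))
(317, np.int64(219), np.int64(226), np.float64(222.16666666666666))
(320, np.int64(219), np.int64(226), np.float64(222.16666666666666))
(323, np.int64(216), np.int64(227), np.float64(221.5))
(326, np.int64(216), np.int64(228), np.float64(222.0))
(329, np.int64(216), np.int64(228), np.float64(222.0))
(332, np.int64(208), np.int64(235), np.float64(221.5))
(335, np.int64(218), np.int64(239), np.float64(226.0))
(338, np.int64(218), np.int64(224), np.float64(221.0))
(341, np.int64(217), np.int64(224), np.float64(220.5))
(344, np.int64(217), np.int64(224), np.float64(220.5))
(347, np.int64(217), np.int64(223), np.float64(220.0))
(350, np.int64(216), np.int64(223), np.float64(219.85714285714286))
(353, np.int64(216), np.int64(223), np.float64(219.5))
(356, np.int64(216), np.int64(222), np.float64(218.66666666666666))
(359, np.int64(216), np.int64(222), np.float64(219.0))
(362, np.int64(215), np.int64(222), np.float64(218.5))
(365, np.int64(215), np.int64(221), np.float64(218.0))
(368, np.int64(215), np.int64(221), np.float64(218.0))
(371, np.int64(215), np.int64(221), np.float64(218.0))
(374, np.int64(214), np.int64(221), np.float64(217.5))
(377, np.int64(214), np.int64(221), np.float64(217.5))
(380, np.int64(214), np.int64(220), np.float64(217.0))
(383, np.int64(213), np.int64(220), np.float64(216.5))
(386, np.int64(213), np.int64(220), np.float64(216.5))
(389, np.int64(212), np.int64(220), np.float64(216.0))
(392, np.int64(212), np.int64(220), np.float64(216.0))
(395, np.int64(212), np.int64(219), np.float64(215.5))
(398, np.int64(212), np.int64(219), np.float64(215.5))
yaw 0.2431715638597142 -0.27789511065142536 -0.26052945311311526
[ 0.5708 -0.2613  0.017 ]
[ 0.5719 -0.2611  0.017 ]
```

View pics/w1c.png

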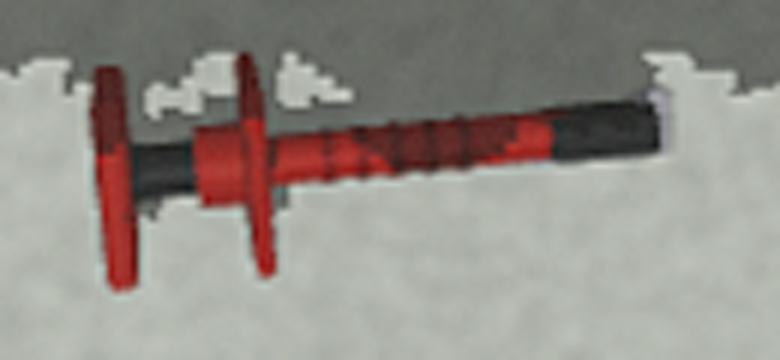

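>>> play_rows(translation=[[0,0,0.4],[-0.35,0.21,0.6],[0,0,0.8],[0,0,0.8],[0,0,0.8],[0,0,0.7],[0,0,0.4],[0,0,0]], twist=[[0,0,-0.95],[0,0,0],[0,0,0],[0,0,0],[0,0,0],[0,0,0],[0,0,0],[0,0,0]], gripper=[0.2,0.2,0.2,0.2,0.2,0.2,0.2,0.2])

```text
time: 5.45
tool_pos: [0.4898, -0.2799, 0.2214]
ee_rot: [-3.137, -0.005, 1.812]
wrist_force: [0.4, 0.4, 0.8]
width: 0.0563
finger_force: 0.0
```

>>> play_rows(translation=[[0,0,0],[0,0,0],[0,0,0],[0,0,0],[0,0,0],[0,0,0],[0,0,0],[0,0,0]], twist=[[0,0,0],[0,0,0],[0,0,0],[0,0,0],[0,0,0],[0,0,0],[0,0,0],[0,0,0]], gripper=[0,-0.2,-0.4,-0.6,-0.8,-1,-1,-1])

```text
time: 6.25
tool_pos: [0.4912, -0.2808, 0.226]
ee_rot: [3.14, 0.002, 1.812]
wrist_force: [-0.0, 0.8, 7.0]
width: 0.0172
finger_force: 29.9
```

>>> play_rows(translation=[[0,0,0],[0,0,-0.2],[0,0,-0.5],[0,0,-0.7],[0,0,-0.7],[0,0,-0.4],[0,0,0],[0,0,0]], twist=[[0,0,0],[0,0,0],[0,0,0],[0,0,0],[0,0,0],[0,0,0],[0,0,0],[0,0,0]], gripper=[-1,-1,-1,-1,-1,-1,-1,-1])

```text
time: 7.05
tool_pos: [0.4904, -0.2805, 0.3239]
ee_rot: [-3.141, -0.001, 1.812]
wrist_force: [0.5, 0.3, 0.1]
width: 0.0171
finger_force: 29.9
```

```bash
python3 - <<'E'
from h import *
np.set_printoptions(precision=4,suppress=True)
o=robot.get_obs();print(o["time"],o["tool_pos"],o["ee_rot"],o["width"],o["wrist_force"])
out=[]
for c in ["wrist","side"]:
    im=robot.snapshot(c)[:,:,::-1].copy()
    for n in ["grabber_grip","thumb_plate","hook","grabber"]:
        print(c,n,[(np.round(x["centre"],4),round(x["score"],2),proj(c,x["centre"])) for x in robot.spot_point(n,c)[:2]])
    p=proj(c,o["tool_pos"]-np.array([0,0,.18]))[0]
    x,y=int(p[0]),int(p[1]);w,h=(110,82) if c=="wrist" else (40,60)
    x=min(max(x,w),639-w);y=min(max(y,h),479-h);print(c,x-w,y-h)
    out.append(cv2.resize(im[y-h:y+h,x-w:x+w],(400,int(400*h/w))))
H=max(a.shape[0] for a in out)
out=[cv2.copyMakeBorder(a,0,H-a.shape[0],0,0,cv2.BORDER_CONSTANT) for a in out]
cv2.imwrite("pics/g1.png",np.hstack(out)[:600])
E
```

```text
7.05 [ 0.4904 -0.2805  0.3239] [-3.1406 -0.0009  1.8117] 0.01706155661790785 [0.528  0.257  0.0593]
wrist grabber_grip [(array([ 0.4974, -0.2766,  0.1115]), 0.76, array([[327.3115, 274.5031]]))]
wrist thumb_plate []
wrist hook [(array([ 0.5743, -0.2556,  0.112 ]), 0.69, array([[464.978 , 271.4409]]))]
wrist grabber [(array([ 0.4972, -0.2736,  0.1   ]), 0.55, array([[327.0638, 262.0758]]))]
wrist 203 220
side grabber_grip [(array([ 0.4932, -0.2758,  0.1156]), 0.73, array([[308.6631, 314.1628]]))]
side thumb_plate [(array([ 0.4778, -0.2817,  0.1169]), 0.59, array([[301.0299, 317.6345]]))]
side hook [(array([ 0.5727, -0.2598,  0.1103]), 0.41, array([[348.59  , 301.7256]]))]
side grabber [(array([ 0.494 , -0.2788,  0.1017]), 0.69, array([[309.6528, 321.0164]]))]
side 267 244
```

View pics/g1.png

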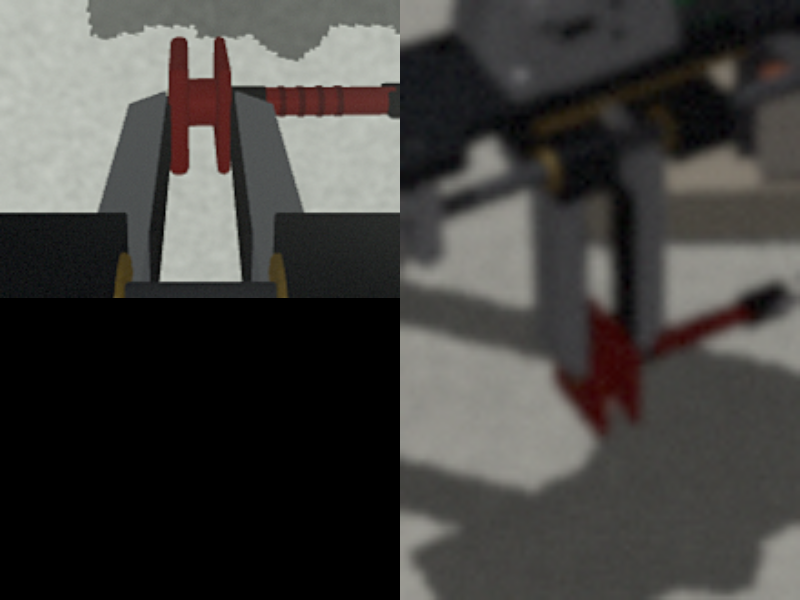

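>>> play_rows(translation=[[0,0,0],[0,0,0],[0,0,0],[0,0,0],[0,0,0],[0,0,0],[0,0,0],[0.4,-0.17,0]], twist=[[0,0,0.5],[0,0,0.9],[0,0,0.9],[0,0,0.9],[0,0,0.9],[0,0,0.6],[0,0,0.28],[0,0,0]], gripper=[-1,-1,-1,-1,-1,-1,-1,-1])

```text
time: 8.35
tool_pos: [0.4882, -0.2641, 0.3245]
ee_rot: [3.141, 0.0, 1.312]
wrist_force: [-0.2, 0.9, -0.9]
width: 0.0172
finger_force: 29.9
```

>>> play_rows(translation=[[0.8,-0.35,0],[0.8,-0.35,0],[0.8,-0.35,0],[0.8,-0.35,0],[0.8,-0.35,0],[0.8,-0.35,0],[0.8,-0.35,0],[0.8,-0.35,0]], twist=[[0,0,0],[0,0,0],[0,0,0],[0,0,0],[0,0,0],[0,0,0],[0,0,0],[0,0,0]], gripper=[-1,-1,-1,-1,-1,-1,-1,-1])

```text
time: 9.15
tool_pos: [0.4437, 0.0148, 0.3247]
ee_rot: [3.141, -0.001, 1.315]
wrist_force: [0.6, 0.1, -0.5]
width: 0.0169
finger_force: 29.9
```

>>> play_rows(translation=[[0.8,-0.35,0],[0.7,-0.35,0],[0.4,-0.2,0],[0,0,0],[0,0,0]], twist=[[0,0,0],[0,0,0],[0,0,0],[0,0,0],[0,0,0]], gripper=[-1,-1,-1,-1,-1])

```text
time: 9.65
tool_pos: [0.4289, 0.0957, 0.3247]
ee_rot: [3.141, 0.0, 1.316]
wrist_force: [0.0, 0.2, -0.4]
width: 0.0171
finger_force: 29.9
```

```bash
python3 - <<'E'
from h import *
np.set_printoptions(precision=4,suppress=True)
o=robot.get_obs();print(o["time"],o["tool_pos"],o["ee_rot"],o["width"],o["wrist_force"])
for c in ["wrist","side","scene"]:
    im=robot.snapshot(c)[:,:,::-1].copy();cv2.imwrite(f"pics/s_{c}.png",im)
    for n in ["grabber_grip","hook","post_red_waist","post_black_waist","post_blue_waist"]:
        print(c,n,[(np.round(x["centre"],4),round(x["score"],2),proj(c,x["centre"])) for x in robot.spot_point(n,c)[:1]])
E
```

```text
9.65 [0.4289 0.0957 0.3247] [3.1413 0.0003 1.3158] 0.01710749708643529 [ 0.0166  0.2286 -0.4128]
wrist grabber_grip [(array([0.4362, 0.0979, 0.1135]), 0.92, array([[322.6006, 269.0658]]))]
wrist hook [(array([0.5117, 0.0767, 0.1112]), 0.51, array([[455.9864, 269.3486]]))]
wrist post_red_waist [(array([0.584 , 0.0718, 0.0573]), 0.62, array([[527.7663, 223.3993]]))]
wrist post_black_waist [(array([ 0.5634, -0.0054,  0.0578]), 0.65, array([[510.4668, 322.3643]]))]
wrist post_blue_waist [(array([0.5753, 0.0316, 0.0587]), 0.77, array([[521.9627, 277.0159]]))]
side grabber_grip [(array([0.4322, 0.0965, 0.1218]), 0.53, array([[236.9197, 207.0928]]))]
side hook []
side post_red_waist [(array([0.5839, 0.067 , 0.0608]), 0.58, array([[306.1713, 225.7344]]))]
side post_black_waist [(array([ 0.5597, -0.008 ,  0.0577]), 0.45, array([[304.7946, 247.011 ]]))]
side post_blue_waist [(array([0.5743, 0.0285, 0.0539]), 0.6, array([[306.713 , 238.0946]]))]
scene grabber_grip [(array([0.4369, 0.0912, 0.1126]), 0.69, array([[399.4708, 225.8987]]))]
scene hook [(array([0.5134, 0.0775, 0.1131]), 0.53, array([[364.4417, 239.1421]]))]
scene post_red_waist [(array([0.5828, 0.0717, 0.0561]), 0.42, array([[332.3107, 278.6868]]))]
scene post_black_waist [(array([0.5618, 0.0005, 0.0563]), 0.56, array([[314.712 , 253.9364]]))]
scene post_blue_waist [(array([0.5754, 0.0334, 0.0583]), 0.63, array([[321.0428, 265.1147]]))]
```

View pics/s_wrist.png

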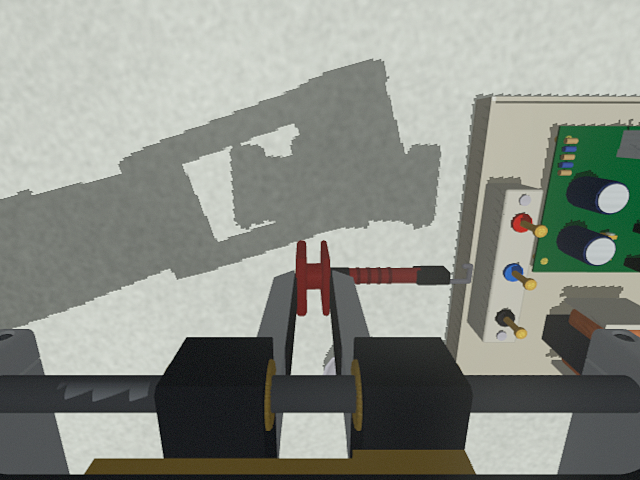

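```bash
python3 - <<'E'
import cv2
im=cv2.imread("pics/s_wrist.png")
cv2.imwrite("pics/s_wc.png",cv2.resize(im[195:305,400:560],None,fx=5,fy=5,interpolation=cv2.INTER_CUBIC))
E
```

```text
(no output)
```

View pics/s_wc.png

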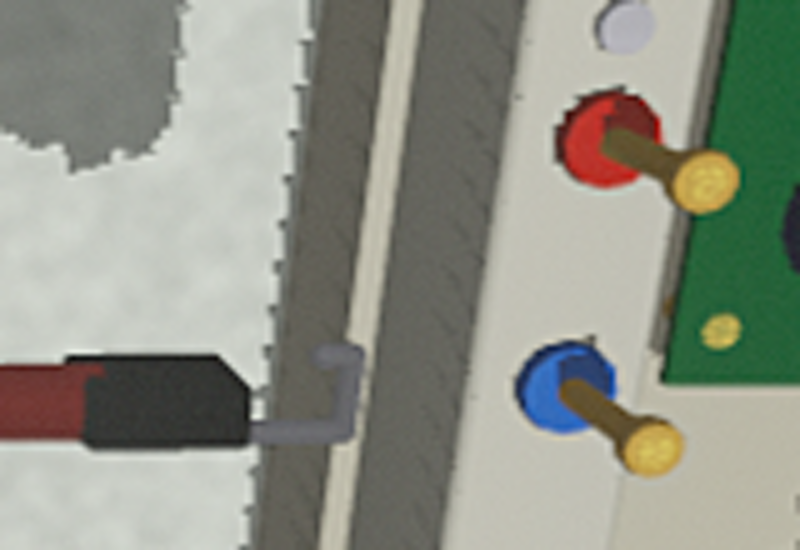

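>>> play_rows(translation=[[0,0,0.2],[0,0,0.4],[0,0,0.4],[0,0,0.2],[0,0,0.05],[0,0,0],[0,0,0]], twist=[[0,0,0],[0,0,0],[0,0,0],[0,0,0],[0,0,0],[0,0,0],[0,0,0]], gripper=[-1,-1,-1,-1,-1,-1,-1])

```text
time: 11.25
tool_pos: [0.4298, 0.0954, 0.2754]
ee_rot: [3.14, -0.001, 1.314]
wrist_force: [-0.5, 0.2, -0.2]
width: 0.0172
finger_force: 29.9
```

```bash
python3 - <<'E'
from h import *
np.set_printoptions(precision=4,suppress=True)
o=robot.get_obs();print(o["time"],o["tool_pos"],o["ee_rot"],o["width"],o["wrist_force"])
for c in ["wrist","side","scene"]:
    im=robot.snapshot(c)[:,:,::-1].copy();cv2.imwrite(f"pics/t_{c}.png",im)
    K,r,t=cam(c);R=cv2.Rodrigues(r)[0];print(c,"cam",-R.T@t.ravel(),K[0,0])
    for n in ["grabber_grip","hook","post_red_waist","post_black_waist","post_blue_waist"]:
        print(c,n,[(np.round(x["centre"],4),round(x["score"],2),proj(c,x["centre"])) for x in robot.spot_point(n,c)[:1]])
a=cv2.imread("pics/t_side.png")[190:270,220:330];b=cv2.imread("pics/t_scene.png")[205:305,290:410]
w=cv2.imread("pics/t_wrist.png")[195:315,440:640]
a=cv2.resize(a,(400,291),interpolation=cv2.INTER_CUBIC);b=cv2.resize(b,(400,333),interpolation=cv2.INTER_CUBIC)[:291]
w=cv2.resize(w,(515,309),interpolation=cv2.INTER_CUBIC);w=cv2.copyMakeBorder(w,0,0,0,285,cv2.BORDER_CONSTANT)
cv2.imwrite("pics/t.png",np.vstack([np.hstack([a,b]),w]))
E
```

```text
11.25 [0.4298 0.0954 0.2754] [ 3.1403 -0.0006  1.3138] 0.017198685809836637 [-0.4706  0.2214 -0.1618]
wrist cam [0.4508 0.1744 0.2557] 354.47314423992856
wrist grabber_grip [(array([0.4372, 0.0944, 0.0657]), 0.89, array([[324.8271, 276.2577]]))]
wrist hook [(array([0.5141, 0.0769, 0.0624]), 0.5, array([[459.4401, 269.8288]]))]
wrist post_red_waist [(array([0.5842, 0.0709, 0.0582]), 0.79, array([[577.2316, 248.0507]]))]
wrist post_black_waist [(array([ 0.5673, -0.0054,  0.0585]), 0.88, array([[557.3702, 362.6199]]))]
wrist post_blue_waist [(array([0.5722, 0.0294, 0.0583]), 0.69, array([[561.7776, 314.2356]]))]
side cam [ 0.3035 -0.9709  0.7942] 560.9521358973548
side grabber_grip [(array([ 0.43  , -0.0602, -0.0007]), 0.57, array([[253.3978, 293.1563]]))]
side hook []
side post_red_waist [(array([0.5862, 0.0735, 0.0596]), 0.51, array([[306.3765, 224.4939]]))]
side post_black_waist [(array([ 0.4538,  0.3053, -0.0006]), 0.47, array([[235.2984, 204.4048]]))]
side post_blue_waist [(array([0.5728, 0.0262, 0.0562]), 0.37, array([[306.3365, 237.9451]]))]
scene cam [1.1024 0.6074 0.7395] 570.6597297028839
scene grabber_grip [(array([0.4382, 0.0902, 0.0601]), 0.96, array([[395.7417, 248.196 ]]))]
scene hook [(array([0.515 , 0.0774, 0.0621]), 0.52, array([[361.9809, 261.4066]]))]
scene post_red_waist [(array([0.5849, 0.072 , 0.0598]), 0.6, array([[331.6097, 277.7492]]))]
scene post_black_waist [(array([ 0.5658, -0.0039,  0.0555]), 0.56, array([[311.5343, 254.0088]]))]
scene post_blue_waist [(array([0.5733, 0.0326, 0.0589]), 0.57, array([[321.6189, 264.1483]]))]
```

View pics/t.png

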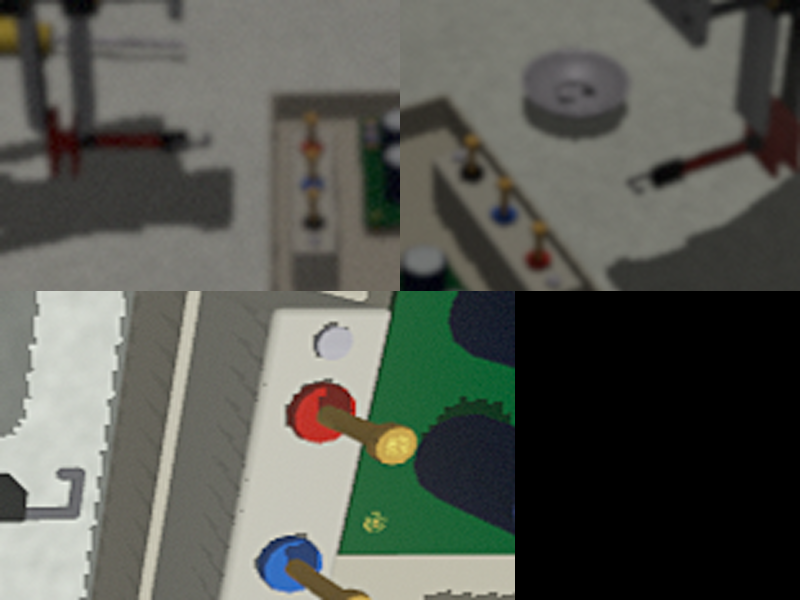

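```bash
cat > tri.py <<'E'
from h import *
from scipy.optimize import least_squares
np.set_printoptions(precision=4,suppress=True)
def tri(obs):
    f=lambda p:np.concatenate([(proj(c,p)[0]-uv)/s for c,uv,s in obs])
    r=least_squares(f,[.55,.08,.06]);return r.x,r.fun
E
python3 - <<'E'
from tri import *
print("hook",*tri([("wrist",(463,274.6),1),("side",(275,228.3),1),("scene",(361.3,260.3),1)]))
print("wrist+scene",*tri([("wrist",(463,274.6),1),("scene",(361.3,260.3),1)]))
print("wrist+side",*tri([("wrist",(463,274.6),1),("side",(275,228.3),1)]))
for z in (.058,.062,.066): print(z,ray("wrist",(463,274.6),z))
print("red head",ray("wrist",(594.2,255.2),.071),"collar",ray("wrist",(564.7,242),.049))
print("scene head",ray("scene",(330+1.8,274),.071), "side head",ray("side",(220+311/3.636,190+117/3.636),.071))
print("scene pred red head, collar", proj("scene",[[.585,.0715,.071],[.585,.0715,.049]]),proj("side",[[.585,.0715,.071],[.585,.0715,.049]]))
E
```

```text
hook [0.5143 0.0744 0.0634] [-0.2931 -0.0901  1.1271 -0.3279 -0.158  -0.4175]
wrist+scene [0.5145 0.0743 0.0632] [-0.0547 -0.1218 -0.2994 -0.3108]
wrist+side [0.5142 0.0745 0.0638] [-0.2686  0.0489  1.0524 -0.4885]
0.058 [0.5163 0.0715 0.058 ]
0.062 [0.5149 0.0736 0.062 ]
0.066 [0.5136 0.0757 0.066 ]
red head [0.5833 0.0714 0.071 ] collar [0.5821 0.0724 0.049 ]
scene head [0.5866 0.0739 0.071 ] side head [0.5825 0.067  0.071 ]
scene pred red head, collar [[331.5554 272.8946]
 [331.2056 282.1316]] [[306.0456 220.9691]
 [306.1731 228.7881]]
```

>>> play_rows(translation=[[0,0,0.06],[0,0.1,0.065],[0,0.3,0],[0,0.3,0],[0,0.3,0],[0,0.3,0],[0,0.2,0],[0,0,0]], twist=[[0,0,0],[0,0,0],[0,0,0],[0,0,0],[0,0,0],[0,0,0],[0,0,0],[0,0,0]], gripper=[-1,-1,-1,-1,-1,-1,-1,-1])

```text
time: 12.95
tool_pos: [0.4887, 0.0797, 0.2696]
ee_rot: [3.142, -0.0, 1.313]
wrist_force: [-0.1, 0.4, 0.3]
width: 0.017
finger_force: 29.9
```

>>> play_rows(translation=[[0,0.15,0],[0,0.1,0],[0,0.05,0],[0,0,0],[0,0,0]], twist=[[0,0,0],[0,0,0],[0,0,0],[0,0,0],[0,0,0]], gripper=[-1,-1,-1,-1,-1])

```text
time: 13.45
tool_pos: [0.499, 0.0771, 0.2697]
ee_rot: [-3.141, -0.0, 1.314]
wrist_force: [-1.0, 0.3, -0.1]
width: 0.017
finger_force: 29.9
```

```bash
python3 - <<'E'
from h import *
np.set_printoptions(precision=4,suppress=True)
o=robot.get_obs();print(o["time"],o["tool_pos"],o["ee_rot"],o["width"],o["wrist_force"])
for c in ["wrist","side","scene"]:
    im=robot.snapshot(c)[:,:,::-1].copy();cv2.imwrite(f"pics/u_{c}.png",im)
    for n in ["hook","post_red_waist"]:
        print(c,n,[(np.round(x["centre"],4),round(x["score"],2),proj(c,x["centre"])) for x in robot.spot_point(n,c)[:1]])
a=cv2.imread("pics/u_side.png")[200:255,270:345];b=cv2.imread("pics/u_scene.png")[240:295,300:375]
w=cv2.imread("pics/u_wrist.png")[225:305,420:560]
a=cv2.resize(a,(300,220),interpolation=cv2.INTER_CUBIC);b=cv2.resize(b,(300,220),interpolation=cv2.INTER_CUBIC)
w=cv2.resize(w,(630,360),interpolation=cv2.INTER_CUBIC)
cv2.imwrite("pics/u.png",np.vstack([np.hstack([a,b,np.zeros((220,30,3),np.uint8)]),w]))
E
```

```text
13.45 [0.499  0.0771 0.2697] [-3.1414 -0.0001  1.3139] 0.01700059718913854 [-1.0092  0.301  -0.0768]
wrist hook [(array([0.5829, 0.0581, 0.0571]), 0.55, array([[459.8712, 271.0463]]))]
wrist post_red_waist [(array([0.5832, 0.0723, 0.0539]), 0.94, array([[454.7106, 246.8657]]))]
side hook [(array([0.5822, 0.0551, 0.0622]), 0.44, array([[306.8462, 228.144 ]]))]
side post_red_waist [(array([0.5843, 0.0706, 0.0585]), 0.4, array([[305.9329, 225.6879]]))]
scene hook []
scene post_red_waist [(array([0.5852, 0.0738, 0.0579]), 0.57, array([[332.1446, 279.1462]]))]
```

View pics/u.png

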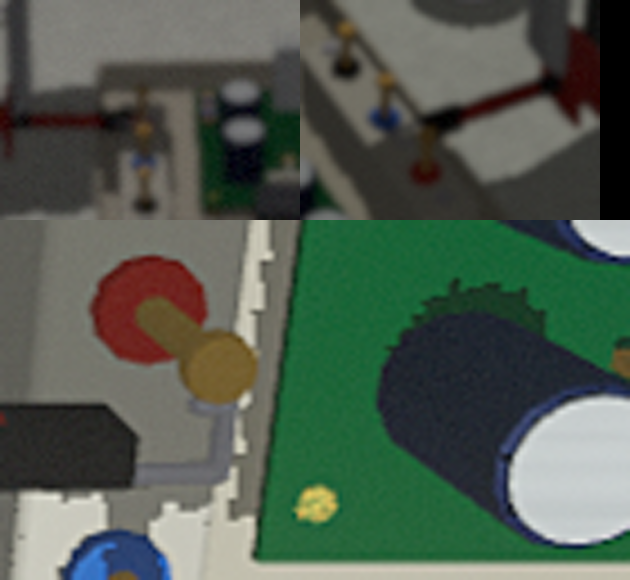

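```bash
python3 - <<'E'
from tri import *
y=1.3139;u=np.array([np.sin(y),-np.cos(y),0]);v=np.array([np.cos(y),np.sin(y),0])
H=ray("wrist",(468.4,257.7),.071);C=ray("wrist",(453.1,244.6),.049)
P=(H+C)/2;print("head",H,"collar",C)
for z in (.055,.058,.061):
    h=ray("wrist",(468.9,274.7),z)-.004*u;n=ray("wrist",(450.4,276),z+.006);l=ray("wrist",(462.2,266.1),z)
    print(z,"hook",h,"post rel hook fwd,left",(P-h)@u,(P-h)@v,"nose end",(n-P)@u,"liptip",(l-P)@u,(l-P)@v)
E
```

```text
head [0.584  0.0716 0.071 ] collar [0.5842 0.0718 0.049 ]
0.055 hook [0.5847 0.0543 0.055 ] post rel hook fwd,left -0.005014001393990211 0.016677043587812464 nose end -0.004369673978879721 liptip 0.004398033837501892 -0.011224041389244505
0.058 hook [0.5837 0.0559 0.058 ] post rel hook fwd,left -0.0035905693660980382 0.015414206267710265 nose end -0.005625693277707613 liptip 0.0030456832614537926 -0.01004517504780272
0.061 hook [0.5826 0.0575 0.061 ] post rel hook fwd,left -0.0021671373382059766 0.01415136894760805 nose end -0.0068817125765355085 liptip 0.0016933326854058006 -0.008866308706360907
```

>>> play_rows(translation=[[0,0.03,0],[0.05,0,0],[0.06,0,0],[0.06,0,0],[0.06,0,0],[0.06,0,0],[0.05,0,0],[0,0,0]], twist=[[0,0,0],[0,0,0],[0,0,0],[0,0,0],[0,0,0],[0,0,0],[0,0,0],[0,0,0]], gripper=[-1,-1,-1,-1,-1,-1,-1,-1])

```text
time: 14.7
tool_pos: [0.5038, 0.0902, 0.2697]
ee_rot: [-3.142, -0.0, 1.314]
wrist_force: [-0.7, 0.3, 0.1]
width: 0.0173
finger_force: 29.9
```

```bash
python3 - <<'E'
from h import *
np.set_printoptions(precision=4,suppress=True)
o=robot.get_obs();print(o["time"],o["tool_pos"],o["ee_rot"],o["width"],o["wrist_force"])
im=robot.snapshot("wrist")[:,:,::-1].copy();cv2.imwrite("pics/v_wrist.png",im)
s=robot.snapshot("scene")[:,:,::-1].copy()
for n in ["hook","post_red_waist"]: print(n,[(np.round(x["centre"],4),round(x["score"],2)) for x in robot.spot_point(n,"scene")[:1]])
w=cv2.resize(im[225:305,420:540],(600,400),interpolation=cv2.INTER_CUBIC)
b=cv2.resize(s[255:290,310:370],(343,200),interpolation=cv2.INTER_CUBIC)
b=cv2.copyMakeBorder(b,0,0,0,257,cv2.BORDER_CONSTANT)
cv2.imwrite("pics/v.png",np.vstack([w,b]))
E
```

```text
14.7 [0.5038 0.0902 0.2697] [-3.1415 -0.0001  1.3142] 0.01733994256071391 [-0.6693  0.2931  0.0551]
hook [(array([0.5859, 0.0686, 0.059 ]), 0.42)]
post_red_waist [(array([0.5844, 0.0701, 0.0556]), 0.44)]
```

View pics/v.png

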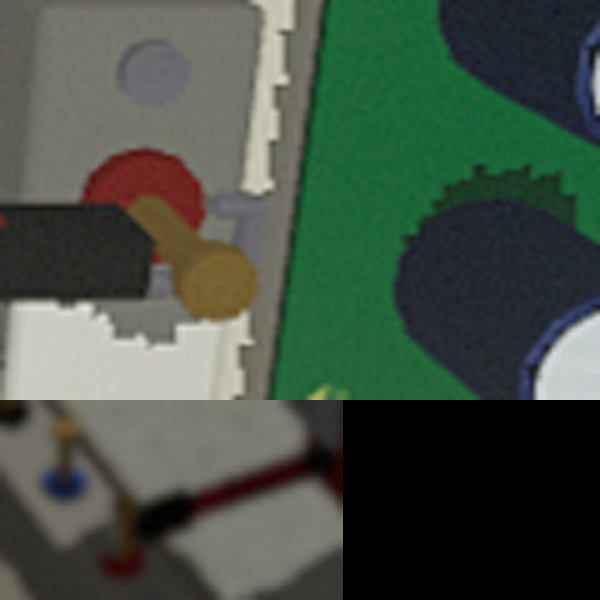

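>>> play_rows(translation=[[0.02,0,0],[0,-0.02,0],[0,-0.02,0],[0,-0.02,0],[0,-0.01,0],[0,0,0],[0,0,0]], twist=[[0,0,0],[0,0,0],[0,0,0],[0,0,0],[0,0,0],[0,0,0],[0,0,0]], gripper=[-1,-1,-1,-1,-1,-1,-1])

```text
time: 15.6
tool_pos: [0.5012, 0.0914, 0.2697]
ee_rot: [3.142, -0.0, 1.314]
wrist_force: [-0.2, 0.5, 0.2]
width: 0.0173
finger_force: 29.9
```

>>> play_rows(translation=[[0,-0.01,0],[0,0,0],[0,0,0]], twist=[[0,0,0],[0,0,0],[0,0,0]], gripper=[-1,-1,-1])

```text
time: 15.9
tool_pos: [0.5008, 0.0915, 0.2697]
ee_rot: [3.142, -0.0, 1.314]
wrist_force: [-0.3, 0.3, 0.4]
width: 0.0172
finger_force: 29.9
```

>>> play_rows(translation=[[0,-0.01,0],[0,0,0],[0,0,0]], twist=[[0,0,0],[0,0,0],[0,0,0]], gripper=[-1,-1,-1])

```text
time: 16.2
tool_pos: [0.5004, 0.0916, 0.2697]
ee_rot: [3.142, -0.0, 1.314]
wrist_force: [0.5, 0.9, -1.4]
width: 0.0172
finger_force: 29.9
```

>>> play_rows(translation=[[0,-0.01,0],[0,0,0],[0,0,0]], twist=[[0,0,0],[0,0,0],[0,0,0]], gripper=[-1,-1,-1])

```text
time: 16.5
tool_pos: [0.5, 0.0917, 0.2697]
ee_rot: [3.142, -0.0, 1.314]
wrist_force: [-0.1, -0.3, 0.0]
width: 0.017
finger_force: 29.9
```

>>> play_rows(translation=[[0,-0.01,0],[0,0,0],[0,0,0]], twist=[[0,0,0],[0,0,0],[0,0,0]], gripper=[-1,-1,-1])

```text
time: 16.8
tool_pos: [0.4996, 0.0918, 0.2697]
ee_rot: [3.142, -0.0, 1.314]
wrist_force: [-0.2, 0.0, -1.0]
width: 0.0174
finger_force: 29.9
```

>>> play_rows(translation=[[0,-0.01,0],[0,0,0],[0,0,0]], twist=[[0,0,0],[0,0,0],[0,0,0]], gripper=[-1,-1,-1])

```text
time: 17.1
tool_pos: [0.4993, 0.0919, 0.2697]
ee_rot: [3.141, -0.0, 1.314]
wrist_force: [0.6, -0.5, 0.2]
width: 0.0174
finger_force: 29.9
```

>>> play_rows(translation=[[0,-0.007,0],[0,0,0],[0,0,0]], twist=[[0,0,0],[0,0,0],[0,0,0]], gripper=[-1,-1,-1])

```text
time: 17.4
tool_pos: [0.4991, 0.0919, 0.2698]
ee_rot: [3.141, -0.0, 1.314]
wrist_force: [1.9, 0.4, -0.0]
width: 0.0171
finger_force: 29.9
```

>>> play_rows(translation=[[0,-0.006,0],[0,0,0],[0,0,0]], twist=[[0,0,0],[0,0,0],[0,0,0]], gripper=[-1,-1,-1])

```text
time: 17.7
tool_pos: [0.499, 0.092, 0.2698]
ee_rot: [3.141, -0.0, 1.314]
wrist_force: [1.8, 0.0, -1.6]
width: 0.0174
finger_force: 29.9
```

>>> play_rows(translation=[[0,-0.005,0],[0,0,0],[0,0,0]], twist=[[0,0,0],[0,0,0],[0,0,0]], gripper=[-1,-1,-1])

```text
time: 18.0
tool_pos: [0.4988, 0.092, 0.2698]
ee_rot: [3.141, -0.0, 1.314]
wrist_force: [3.9, -1.6, -0.7]
width: 0.0174
finger_force: 29.9
```

>>> play_rows(translation=[[0,-0.003,0],[0,0,0],[0,0,0],[0,0,0]], twist=[[0,0,0],[0,0,0],[0,0,0],[0,0,0]], gripper=[-1,-1,-1,-1])

```text
time: 18.4
tool_pos: [0.4987, 0.092, 0.2698]
ee_rot: [3.141, -0.0, 1.314]
wrist_force: [4.6, -1.2, -1.8]
width: 0.0175
finger_force: 29.9
```

>>> play_rows(translation=[[0,0,0],[0,0,0],[0,0,0],[0,0,0]], twist=[[0,0,0],[0,0,0],[0,0,0],[0,0,0]], gripper=[-1,-1,-1,-1])

```text
time: 18.8
tool_pos: [0.4987, 0.092, 0.2699]
ee_rot: [3.141, -0.0, 1.314]
wrist_force: [5.0, -1.1, -1.4]
width: 0.0172
finger_force: 29.9
```

```bash
python3 - <<'E'
from tri import *
y=1.3139;u=np.array([np.sin(y),-np.cos(y),0]);v=np.array([np.cos(y),np.sin(y),0])
F=[]
for i in range(4):
    im=robot.snapshot("wrist");F.append(robot.get_obs()["wrist_force"])
o=robot.get_obs();print(o["time"],o["tool_pos"],np.array(F)@u,np.array(F)@v)
a={}
for c in ["wrist","scene","side"]:
    if c!="wrist": robot.snapshot(c)
    for n in ["hook","post_red_waist"]:
        r=robot.spot_point(n,c)
        print(c,n,[(np.round(x["centre"],4),round(x["score"],2)) for x in r[:1]])
        if r:a[c,n]=np.array(r[0]["centre"])
    if (c,"hook") in a and (c,"post_red_waist") in a:
        d=a[c,"post_red_waist"]-a[c,"hook"];print(" rel",d@u,d@v,d[2])
E
```

```text
19.0 [0.4987 0.092  0.2698] [4.5911 5.6124 4.684  5.2009] [-0.4493 -0.2107  0.6336  0.3405]
wrist hook [(array([0.5826, 0.0707, 0.0571]), 0.45)]
wrist post_red_waist [(array([0.5867, 0.0715, 0.0529]), 0.84)]
 rel 0.0037621872192276106 0.00181547440837935 -0.004199999999999995
scene hook []
scene post_red_waist [(array([0.5832, 0.0718, 0.0579]), 0.57)]
side hook []
side post_red_waist [(array([0.4869, 0.0973, 0.0635]), 0.58)]
```

>>> play_rows(translation=[[0,0.008,0],[0,0,0],[0,0,0],[0,0,0],[0,0,0]], twist=[[0,0,0],[0,0,0],[0,0,0],[0,0,0],[0,0,0]], gripper=[-0.8,-0.7,-0.66,-0.65,-0.65])

```text
time: 19.9
tool_pos: [0.4988, 0.092, 0.2698]
ee_rot: [3.141, -0.0, 1.314]
wrist_force: [4.8, -0.6, -1.3]
width: 0.0171
finger_force: 29.9
```

>>> play_rows(translation=[[0,0,0],[0,0,0],[0,0.005,0],[0,0.005,0]], twist=[[0,0,0],[0,0,0],[0,0,0],[0,0,0]], gripper=[-0.64,-0.63,-0.62,-0.61])

```text
time: 20.3
tool_pos: [0.4992, 0.0919, 0.2698]
ee_rot: [-3.142, -0.0, 1.314]
wrist_force: [4.5, -1.1, -1.2]
width: 0.0185
finger_force: 4.7
```

>>> play_rows(translation=[[0,0.005,0],[0,0.005,0],[0,0.005,0],[0,0.005,0]], twist=[[0,0,0],[0,0,0],[0,0,0],[0,0,0]], gripper=[-0.6,-0.59,-0.58,-0.57])

```text
time: 20.7
tool_pos: [0.5, 0.0917, 0.2696]
ee_rot: [-3.142, -0.0, 1.314]
wrist_force: [4.2, -1.3, -1.4]
width: 0.0201
finger_force: 3.5
```

>>> play_rows(translation=[[0,0.006,0],[0,0.006,0],[0,0.006,0],[0,0.006,0]], twist=[[0,0,0],[0,0,0],[0,0,0],[0,0,0]], gripper=[-0.56,-0.55,-0.54,-0.53])

```text
time: 21.1
tool_pos: [0.5009, 0.0915, 0.2696]
ee_rot: [-3.141, -0.0, 1.314]
wrist_force: [4.3, -1.0, -1.1]
width: 0.0218
finger_force: 3.0
```

>>> play_rows(translation=[[0,0.006,0],[0,0.006,0],[0,0.006,0],[0,0.006,0],[0,0,0]], twist=[[0,0,0],[0,0,0],[0,0,0],[0,0,0],[0,0,0]], gripper=[-0.52,-0.51,-0.5,-0.49,-0.49])

```text
time: 21.6
tool_pos: [0.5018, 0.0912, 0.2696]
ee_rot: [-3.141, -0.0, 1.314]
wrist_force: [5.0, -0.5, -1.5]
width: 0.0238
finger_force: 2.5
```

>>> play_rows(translation=[[0,0.006,0],[0,0.006,0],[0,0.006,0],[0,0.006,0],[0,0,0]], twist=[[0,0,0],[0,0,0],[0,0,0],[0,0,0],[0,0,0]], gripper=[-0.48,-0.47,-0.46,-0.45,-0.45])

```text
time: 22.1
tool_pos: [0.5026, 0.091, 0.2696]
ee_rot: [-3.141, -0.0, 1.314]
wrist_force: [4.3, -1.0, -0.9]
width: 0.0258
finger_force: 2.1
```

>>> play_rows(translation=[[0,0.006,0],[0,0.006,0],[0,0.006,0],[0,0.006,0],[0,0,0]], twist=[[0,0,0],[0,0,0],[0,0,0],[0,0,0],[0,0,0]], gripper=[-0.44,-0.43,-0.42,-0.41,-0.41])

```text
time: 22.6
tool_pos: [0.5033, 0.0909, 0.2695]
ee_rot: [-3.14, 0.0, 1.314]
wrist_force: [0.4, -0.2, -0.5]
width: 0.0277
finger_force: 0.0
```

>>> play_rows(translation=[[0,0.006,0],[0,0.006,0],[0,0.006,0],[0,0.006,0],[0,0,0]], twist=[[0,0,0],[0,0,0],[0,0,0],[0,0,0],[0,0,0]], gripper=[-0.4,-0.39,-0.38,-0.37,-0.37])

```text
time: 23.1
tool_pos: [0.5046, 0.0905, 0.2697]
ee_rot: [-3.142, -0.0, 1.314]
wrist_force: [0.1, 0.0, -0.3]
width: 0.0296
finger_force: 0.0
```

>>> play_rows(translation=[[0,0,0],[0,0,0],[0,0,0],[0,0,0],[0,0,-0.1],[0,0,-0.3],[0,0,-0.5],[0,0,-0.7]], twist=[[0,0,0],[0,0,0],[0,0,0],[0,0,0],[0,0,0],[0,0,0],[0,0,0],[0,0,0]], gripper=[-0.3,-0.2,-0.1,0,0,0,0,0])

```text
time: 23.9
tool_pos: [0.5042, 0.0905, 0.3339]
ee_rot: [-3.139, 0.001, 1.314]
wrist_force: [-0.7, -0.0, -0.2]
width: 0.0468
finger_force: 0.0
```

>>> play_rows(translation=[[0,0,-0.7],[0,0,-0.5],[0,0,-0.2],[0,0,0],[0,0,0]], twist=[[0,0,0],[0,0,0],[0,0,0],[0,0,0],[0,0,0]], gripper=[0,0,0,0,0])

```text
time: 24.4
tool_pos: [0.5044, 0.0905, 0.3889]
ee_rot: [-3.14, 0.0, 1.314]
wrist_force: [-0.5, -0.4, 0.1]
width: 0.0472
finger_force: 0.0
```

```bash
python3 - <<'E'
from tri import *
o=robot.get_obs();print(o["time"],o["tool_pos"],o["wrist_force"])
for c in ["wrist","scene","side"]:
    robot.snapshot(c)
    for n in ["grabber_grip","thumb_plate","hook","post_red_waist"]:
        r=robot.spot_point(n,c)
        print(c,n,[(np.round(x["centre"],4),round(x["score"],2)) for x in r[:1]])
E
```

```text
24.4 [0.5044 0.0905 0.3889] [-0.4505 -0.3804  0.1148]
wrist grabber_grip [(array([0.5142, 0.0924, 0.0518]), 0.75)]
wrist thumb_plate [(array([0.4869, 0.0986, 0.0475]), 0.63)]
wrist hook [(array([0.5836, 0.0704, 0.0549]), 0.59)]
wrist post_red_waist [(array([0.5845, 0.0709, 0.0555]), 0.47)]
scene grabber_grip [(array([0.5131, 0.0882, 0.0463]), 0.68)]
scene thumb_plate [(array([ 0.4486,  0.309 , -0.    ]), 0.59)]
scene hook []
scene post_red_waist [(array([0.584 , 0.0702, 0.0589]), 0.6)]
side grabber_grip [(array([0.5106, 0.0932, 0.0527]), 0.85)]
side thumb_plate [(array([ 0.4518,  0.3071, -0.0024]), 0.64)]
side hook []
side post_red_waist [(array([0.5852, 0.0716, 0.0604]), 0.49)]
```

```bash
python3 -c "
from bench import robot
robot.snapshot('wrist')
print([x['centre'] for n in ('grabber_grip','hook') for x in robot.spot_point(n,'wrist')[:1]])
print(robot.close_job())"
```

```text
[[0.5167, 0.0883, 0.0513], [0.5859, 0.071, 0.056]]
the job is handed in; nothing more can be done
None
```

The red grabber hangs clipped on the red-collared post by its own spring. The hook bore on the post at about 5 N before I released it, the gripper is clear above it, and the job is handed in (no verdict was returned).

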